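Clamp the square tube in the lever block

ROBOT

A 6-joint arm with a two-finger parallel gripper is mounted at the origin on the work surface. World frame = base frame: x ahead of the robot, y to its left, z up, the work surface at z = 0. Lengths are in mm, angles in rad, forces in N, time in s.
With the tool pointing down it reaches from about 275 to 750 mm from the base axis. Payload 10.2 kg.
Tool frame: the origin (TCP) lies between the finger pads; the fingertips stand 8 mm ahead of it and the grasp point (between the pads) lies 11 mm behind it; z points along the fingers, x is the direction in which the jaws open and shut, and the axes are right-handed (so a half turn about z gives the same grasp; the last joint's range is limited). The gripper opens to 85 mm and grips with 20 to 120 N. Pads are 22 mm wide; open, the fingers measure 114 mm over their backs; the gripper's body (76 mm by 85 mm) begins 54 mm behind the grasp point. The pads swing forward as they close: fully open they stand 13 mm farther back than shut.
Start: joints at [-1.442, 0.313, 1.498, -0, 1.331, -0.223], TCP at [180.896, -492.857, 239.294] pointing down, gripper open.
Joint ranges: [-2.94, 2.94], [-0.97, 2.17], [0.19, 2.56], [-1.23, 4.37], [0.02, 3.11], [-2.88, 2.88]. Speed limits (rad/s): [2.39, 2.39, 3.01, 3.14, 3.14, 3.14].

INTERFACE

Orientations are given as a unit quaternion [w, x, y, z].
In Python, from rig import sense, eyes, ctrl gives the robot as it stands.
- The arm moves only by the tool move_arm, never from a script. Its argument "rows" is a list that holds one entry, the list of rows, each a list of 5 numbers: the shift along the tool's x, y, z in mm, then the turn about the tool's z in units of 6 degrees (1.0 is 6 degrees), then the gripper command: -1 is shut, 1 is fully open, values between are in proportion. In form: [[[dx, dy, dz, roll, jaw], ...]]. A call has 1 to 12 rows; each row is the pose to reach, as a shift and turn from the pose measured when the call began, along the tool's axes at that moment; what a row does not reach only later rows make up. A row lasts 1/8 s, in which the tool goes at most 62.5 mm and 10.7 degrees, less where a joint would pass 70% of its speed; a pose out of reach is approached as far as the arm can. A call with a gripper value outside its range is refused whole. The fingers move at their own pace and stop on an object; "squeeze" is the grip in N (left out, the last holds). Time passes only in rows, so rows that repeat a pose let the fingers close. It gives the time, the measured TCP pose, the force and the opening at its end, in the units of the state.
- sense(): the state, without advancing time (a new reading comes with each control period).
- eyes.capture(name): name is "side" or "top" or "wrist"; returns a dict with "color" (400x640x3 uint8, blue, green, red), "vertical_fov" (degrees; the focal length in pixels is half the picture's height over the tangent of half this angle, whatever the lens; pixels are square), "cx", "cy" (the principal point, pixels), "xyz" and "attitude" of the camera in the world. Camera axes: x right, y down, z forward; pixel columns grow to the right and rows downward; lengths in mm; the calibration is good to about 2 mm. A picture is of the moment at which its call begins. There is no depth.
- ctrl.finish_job(): hands the job in, once; it reports no verdict.
The state is a dict: "time_s": time; "joints": joint angles; "dq": joint speeds; "tau": joint torques, N m; "eef_pos": TCP position; "ee_rot": TCP orientation; "force": force on the tool from outside, world axes, zero at the start; "wrist_torque": the same for the moment, N m; "grip_width": opening from 0.0 (shut) to 1.0 (fully open).
Only numpy, scipy, OpenCV 4.12 (cv2) and the standard library are available. Lean on these libraries where they do the work, as an engineer would, in place of code of your own. Each camera call takes 0.05 s, during which the arm holds its last target. There are 200 camera calls.

TASK

Get the aluminium square tube held ready for drilling in the blue clamping block: swing the block's red-handled lever up and right back until it is fully open, lower the tube (don't drop it) flat into the channel so that it sticks out about equally at both ends, then with the tube in place swing the lever down until its rubber pad is pressed onto the tube. Leave the wooden batten, the tin and the screwdriver where they are.

Things in the scene. Friction and masses are not known exactly. Their poses are not given: they have to be found in the camera images.
- cradle: Blue clamping block fixed to the bench, 130 x 140 mm, base 20 mm high (x -53 to +77, y -70 to +70 mm). Origin at bench height under the channel's centre. The open-ended channel runs along y, 41 mm wide, 140 mm long, floor 20 mm up, side walls 12 mm high and 12 mm thick. Two steel cheeks 86 mm high at x +50, y +55 mm carry the lever, which when shut lies across the channel towards -x.
- bed (a point): Centre of the channel's floor, 20 mm above the bench; axes as the block's: y along the channel, z up.
- lever (a joint): Clamp lever angle in rad: 0 = level, its pad just touching the top of a 35 mm tube lying in the channel; -0.12 = lower stop (no tube); grows as it swings up and back; 1.57 upright; 1.95 fully open, at its stop. Stiff (about 1.5 N at the handle): it stays where it is left.
- lever_hinge (a point): The lever's pivot, 72 mm above the bench, at the block's x +50, y +55 mm; hinge axis along the block's y. Its frame swings with the lever: the arm runs along its -x.
- lever_grip (a point): Middle of the lever's red plastic handle, 112 mm from the pivot, 72 mm above the bench when level. Handle: 16 mm wide along the hinge axis, 16 mm thick, 52 mm long along the arm. The rest of the arm is a steel bar 14 mm wide, 10 mm thick; its round black rubber pad (20 mm across) sits 50 mm from the pivot, facing the channel.
- tube: Loose bare aluminium square tube, silver, 35 x 35 mm section, 180 mm long, 150 g. Origin at its centre; x axis along its length. Lying on the bench its origin is 17.5 mm up.
- batten: Dark brown wooden batten of the same size (35 x 35 x 180 mm), loose; not to be moved. Origin at its centre, x along its length.
- tin: Closed tin, 72 mm across and 100 mm high, green band, standing; not to be moved. Origin at the centre of its underside.
- driver: Screwdriver lying on the bench; not to be moved. Its x axis runs along it towards the tip.
There are look-alikes about, which are no part of the job. Leave any purple look-alike of the tube alone. Several things have the shape of the cradle; the one meant has the colours described above.

How it is judged (in metres and radians):
On the way, in this order (a step that is already met when the one before it is completed fails the run):
1. the lever is swung open, past 1.6 rad, while the tube is not yet in the channel (value of joint lever above 1.6 rad and horizontal distance between tube and bed above 0.06 m), for 0.2 s.
2. the tube lies in the channel, let go, with the lever still open (past 1.3 rad) (value of joint lever above 1.3 rad and contact force between the fingers and tube below 0.1 N and x of tube in the frame of bed between -0.006 and 0.006 m and y of tube in the frame of bed between -0.013 and 0.013 m and z of tube in the frame of bed between 0.0135 and 0.0215 m and angle between the x axis of tube and the y axis of cradle, either way round below 0.08 rad), for 0.2 s.
At the end, for the whole second after the job is handed in: The tube rests flat in the channel (within 6 mm of its centre line, 4 mm of its height on the floor and 0.08 rad of its direction), centred lengthwise to 13 mm, and the lever is down on it: within 0.07 rad of level. Everything is at rest (value of joint lever between -0.06 and 0.07 rad and x of tube in the frame of bed between -0.006 and 0.006 m and y of tube in the frame of bed between -0.013 and 0.013 m and z of tube in the frame of bed between 0.0135 and 0.0215 m and angle between the x axis of tube and the y axis of cradle, either way round below 0.08 rad and linear speed of tube below 0.02 m/s); the robot touches nothing.
It fails at once if the wooden batten is pushed more than 25 mm (distance of batten from where it was at the start of the episode above 0.025 m).
It fails at once if the tin is pushed more than 25 mm (distance of tin from where it was at the start of the episode above 0.025 m).
It fails at once if the screwdriver is pushed more than 25 mm (distance of driver from where it was at the start of the episode above 0.025 m).
It fails at once if the tin is tipped (angle between tin's own z axis and vertical above 0.4 rad).
It fails at once if the tube is dropped (falls free of the fingers at over 0.7 m/s) (linear speed of tube above 0.7 m/s and contact force between the fingers and tube below 0.05 N).
It also fails if it takes over 72 s, if anything falls off the work surface, if the arm or the gripper's body presses on something with over 40 N, if the wrist force passes 120 N, or if a joint passes its speed limit or range.

## Working session

There is one attempt and no reset: what is moved stays moved. The work goes in short steps, Python scripts to look and compute and a tool call to move; the robot and the scene stay as the last step left them, time stands still between calls to the robot, and variables do not carry over. Pictures are saved under pics/ and viewed, about 8 in all and at most 12, crops included, and the job is handed in when it is done.

Besides the shell and the picture viewer there is one more tool, called after ">>>" as name(argument=value, ...), one argument or row to a line, values as JSON. move_arm: Moves the arm, as the interface text tells. Its arguments: {"type":"object","properties":{"rows":{"type":"array","items":{"type":"array","items":{"type":"array","items":{"type":"number"}}}},"squeeze":{"type":"number"}},"required":["rows"]}

```bash
ls; mkdir -p pics
python3 - <<'E'
from rig import sense, eyes, ctrl
import cv2,numpy as np
s=sense();print({k:np.round(v,3).tolist() for k,v in s.items()})
for n in("side","top"):
    c=eyes.capture(n);cv2.imwrite(f"pics/{n}0.png",c["color"]);print(n,{k:np.round(v,4).tolist() for k,v in c.items() if k!="color"})
E
```

```text
pics
{'time_s': 0.0, 'joints': [-1.442, 0.313, 1.498, 0.0, 1.331, -0.223], 'dq': [-0.001, 0.002, 0.0, -0.0, 0.001, 0.0], 'tau': [0.001, -41.227, -25.974, -0.0, 0.004, -0.0], 'eef_pos': [180.863, -492.604, 238.728], 'ee_rot': [-0.0, 0.82, -0.572, -0.0], 'force': [0.175, -0.534, -0.359], 'wrist_torque': [0.023, -0.055, 0.041], 'grip_width': 0.996}
side {'vertical_fov': 55.2814, 'cx': 319.3589, 'cy': 201.1775, 'xyz': [395.8081, -661.3273, 589.296], 'attitude': [-0.4465, 0.8869, -0.1067, 0.0509]}
top {'vertical_fov': 44.429, 'cx': 314.0143, 'cy': 190.9855, 'xyz': [512.8475, 19.1482, 1034.3717], 'attitude': [-0.0206, 0.7073, -0.7057, 0.0364]}
```

View pics/top0.png

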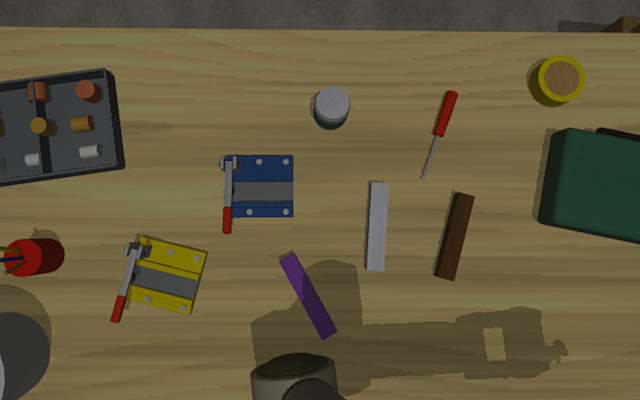

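View pics/side0.png

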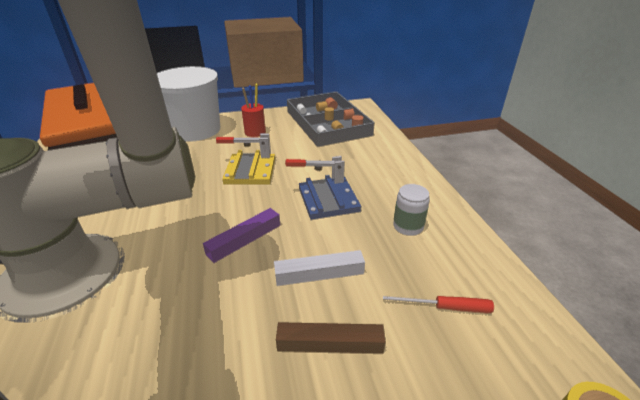

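```bash
cat > h.py <<'E'
import numpy as np, cv2
from scipy.spatial.transform import Rotation as R
from scipy.optimize import least_squares
def rot(q): return R.from_quat([q[1],q[2],q[3],q[0]])
class Cam:
    def __init__(s,c):
        s.f=200/np.tan(np.radians(c["vertical_fov"])/2); s.c=np.array([c["cx"],c["cy"]]); s.o=np.array(c["xyz"]); s.M=rot(c["attitude"]).as_matrix()
    def proj(s,P):
        p=(np.atleast_2d(P)-s.o)@s.M; return p[:,:2]/p[:,2:]*s.f+s.c
    def onz(s,uv,z):
        d=np.c_[(np.atleast_2d(uv)-s.c)/s.f,np.ones(len(np.atleast_2d(uv)))]@s.M.T
        return s.o+d*((z-s.o[2])/d[:,2:])
def tri(cams,uvs):
    r=least_squares(lambda P:np.concatenate([c.proj(P)[0]-u for c,u in zip(cams,uvs)]),[450,0,30])
    return r.x, np.abs(r.fun).max()
E
python3 - <<'E'
from h import *; from rig import eyes
import pickle
t=eyes.capture("top");s=eyes.capture("side");pickle.dump((t,s),open("c0.pkl","wb"))
g=lambda c,x0,y0,x1,y1,k:cv2.resize(c["color"][y0:y1,x0:x1],None,fx=k,fy=k,interpolation=cv2.INTER_CUBIC)
a=g(t,210,140,400,290,4);cv2.imwrite("pics/t1.png",a)
b=g(s,270,145,375,215,7);d=g(s,265,240,375,295,6)
cv2.imwrite("pics/s1.png",b)
T=Cam(t)
print(T.onz([[376,226],[454,236],[332,104],[228,163],[227,220]],35))
E
```

```text
[[ 522.37353989 -129.89582622   35.        ]
 [ 502.22689989 -289.78383377   35.        ]
 [ 775.2813784   -40.34800389   35.        ]
 [ 650.65565134  173.18804936   35.        ]
 [ 534.02910941  173.40051354   35.        ]]
```

View pics/t1.png

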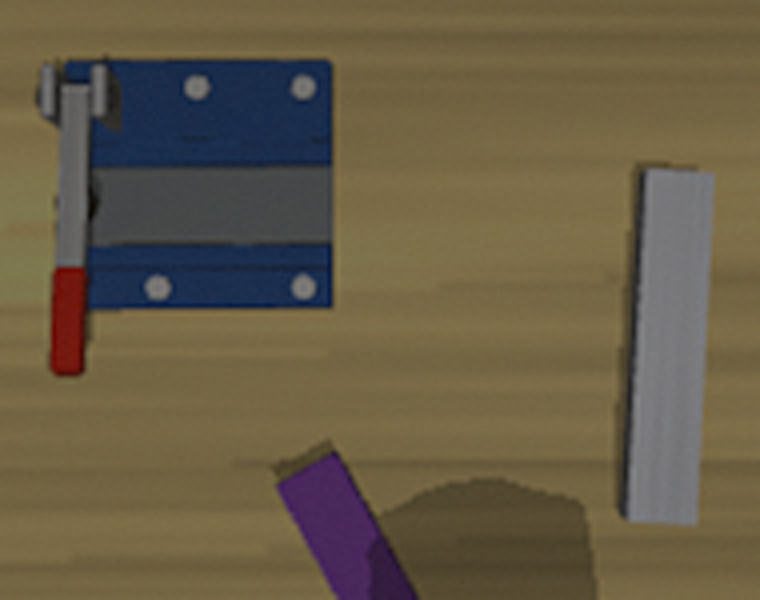

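View pics/s1.png

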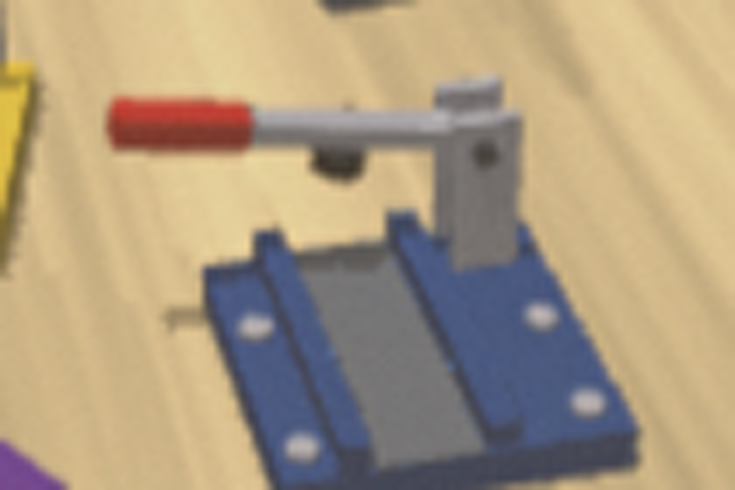

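```bash
cat > m.py <<'E'
from h import *; import pickle
t,s=pickle.load(open("c0.pkl","rb"));T,S=Cam(t),Cam(s)
tp=lambda p:(np.array(p)+.5)/4-.5+[210,140]
sp=lambda p:(np.array(p)+.5)/7-.5+[270,145]
E
python3 - <<'E'
from m import *
P=lambda p,L:np.array(L)@R.from_euler('z',p[3]).as_matrix().T+p[:3]
obs=[(T,tp((332,60)),(77,-70,20)),(T,tp((332,309)),(-53,-70,20)),(S,sp((637,432)),(77,-70,20)),(S,sp((205,268)),(-53,70,20)),(T,tp((90,309)),None)]
r=least_squares(lambda p:np.concatenate([(c.proj(P(p,L))[0]-u) for c,u,L in obs if L]),[580,120,0,0])
print("cradle",r.x.round(3),r.fun.round(2))
for n,a,b in(("hstart",(71,267),(251,127)),("hend",(68,375),(108,124)),("hmid",(69,321),(180,125)),("TRcorner",(332,60),(637,432))):
    print(n,tri((T,S),(tp(a),sp(b))))
# tube from top only at z=35
q=[(645,168),(713,172),(697,524),(627,518)]
w=T.onz([tp(a) for a in q],35);print(w.round(1),w.mean(0))
ctr=w.mean(0)
d=(w[0]+w[1]-w[2]-w[3])[:2]; yaw=np.arctan2(d[1],d[0]);print("yaw",yaw, np.linalg.norm(d)/2)
box=np.array([[x,y,z] for x in(-90,90) for y in(-17.5,17.5) for z in(0,35)])@R.from_euler('z',yaw).as_matrix().T+[ctr[0],ctr[1],0]
g=lambda c,x0,y0,x1,y1,k:cv2.resize(c["color"][y0:y1,x0:x1],None,fx=k,fy=k,interpolation=cv2.INTER_CUBIC)
d=g(s,265,240,375,295,7)
for u in S.proj(box): cv2.circle(d,tuple(int(v) for v in ((u-[265,240]+.5)*7-.5).round()),4,(0,0,255),1)
print(S.proj(box).round(1).tolist())
cv2.imwrite("pics/s2.png",d)
E
```

```text
cradle [ 5.92825e+02  1.11226e+02 -2.05500e+00  7.00000e-03] [-0.2   0.47 -0.1   0.4   1.22 -0.03 -0.15  0.01]
hstart (array([558.17136173, 165.2207111 ,  87.08651581]), np.float64(0.6912859211868181))
hend (array([506.15949916, 164.41107148,  96.31570002]), np.float64(0.8340985410966937))
hmid (array([532.05080075, 165.03118113,  91.80383084]), np.float64(0.711976991643553))
TRcorner (array([669.5739371 ,  41.74521684,  18.29220122]), np.float64(0.9480022025643393))
[[ 613.4 -120.1   35. ]
 [ 611.4 -155.2   35. ]
 [ 432.1 -145.1   35. ]
 [ 435.2 -109.6   35. ]] [ 523.03157629 -132.49913651   35.        ]
yaw -0.05765938471539185 179.05899322058704
[[277.7, 286.0], [276.4, 273.9], [276.1, 273.1], [274.9, 261.1], [365.0, 273.6], [366.2, 261.6], [360.5, 261.5], [361.5, 249.6]]
```

View pics/s2.png

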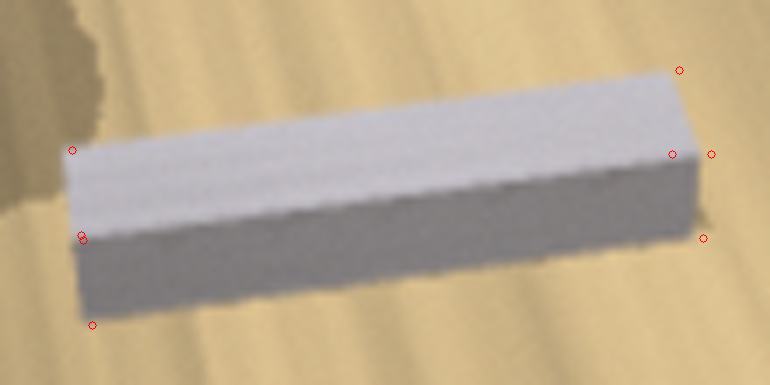

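Candidates, by pixel in the top view:
- **Clamp:** the blue block at (258,186) matches the description. The yellow look-alike at (168,275) does not.
- **Tube:** the silver one at (376,226) matches. The purple look-alike is at (308,296) and the batten at (454,236).

The two crops confirm the blue clamp with the red handle, and the silver tube. Two-view heights agree with the text: block top at 18 mm against 20, and tube 35 mm. The lever stands at about 0.18 rad. The side camera is consistently about 1.2 px off, which is within its tolerance.

I'm moving above the handle now.

>>> move_arm(
  rows=[
    [[-40,-45,3,0.3,1],[-100,-112,8,0.8,1],[-165,-185,13,1.2,1],[-230,-258,18,1.6,1],[-290,-326,23,2,1],[-350,-393,28,2.4,1],[-405,-455,32,2.8,1],[-450,-505,35,3.1,1],[-480,-540,38,3.3,1],[-496,-557,39,3.37,1],[-496,-557,39,3.37,1],[-496,-557,39,3.37,1]],
  ],
  squeeze=20,
)

```text
time_s: 1.7
eef_pos: [533.5, 167.0, 200.2]
ee_rot: [0.0, -0.707, 0.707, 0.0]
force: [0.8, -1.3, 0.1]
grip_width: 1.004
```

Run:
```python
from h import *; from rig import eyes,sense
import pickle
s=sense();print(s["eef_pos"],s["ee_rot"],s["joints"])
w=eyes.capture("wrist");pickle.dump((w,s),open("w0.pkl","wb"));cv2.imwrite("pics/w0.png",w["color"])
W=Cam(w);print(W.o,W.M[:,2],w["vertical_fov"])
P=[[592+x,111+y,z] for x,y,z in((-53,-70,20),(77,-70,20),(-53,70,20))]+[[530,165,100]]
print(W.proj(P))
```

```text
[533.48274797 166.98094605 200.22315651] [ 2.13642921e-04 -7.06819938e-01  7.07393440e-01  2.24634237e-04] [9.34828555e-02 4.18866868e-01 1.45194781e+00 6.47475100e-04
 1.27073540e+00 1.66489887e+00]
[611.25914346 167.30335956 335.26166372] [-0.30404179  0.00191341 -0.95265677] 66.67211743098466
[[439.24419031 171.46807207]
 [455.86752735  34.61697426]
 [307.08383242 171.54494864]
 [322.83217628 204.20942084]]
```

View pics/w0.png

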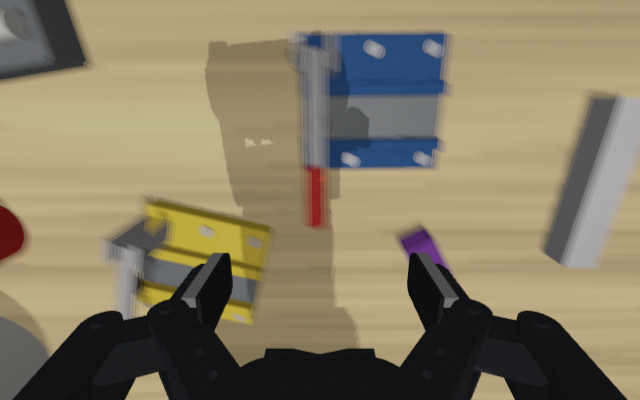

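The wrist view shows the blue block at (380,100), with the handle at (315,197) between and ahead of the fingers. The image is blurred by residual motion, so I'll re-measure numerically at rest.

```bash
cat >> h.py <<'E'
def masks(img):
    h=cv2.cvtColor(img,cv2.COLOR_BGR2HSV)
    return {"blue":cv2.inRange(h,(105,120,40),(125,255,255)),"red":cv2.inRange(h,(0,150,60),(6,255,255))|cv2.inRange(h,(174,150,60),(180,255,255))}
def big(m,box):
    x0,y0,x1,y1=box; z=np.zeros_like(m); z[y0:y1,x0:x1]=m[y0:y1,x0:x1]
    n,l,st,c=cv2.connectedComponentsWithStats(z); return (l==1+st[1:,4].argmax()).astype(np.uint8)
E
python3 - <<'E'
from h import *; from rig import eyes,sense
import pickle
eyes.capture("wrist")
w=eyes.capture("wrist");s=sense();print(s["eef_pos"],s["dq"].round(3) if hasattr(s["dq"],"round") else s["dq"])
cv2.imwrite("pics/w1.png",w["color"]);pickle.dump((w,s),open("w0.pkl","wb"))
W=Cam(w)
P=[[592+x,111+y,z] for x,y,z in((-53,-70,20),(77,-70,20),(-53,70,20))]+[[530,165,100]]
print(W.proj(P).round(1))
m=masks(w["color"]);b=big(m["red"],(290,150,340,240));print("red",cv2.boundingRect(b),cv2.minAreaRect(cv2.findNonZero(b)))
z=np.zeros_like(b);z[10:190,270:470]=m["blue"][10:190,270:470];h=cv2.convexHull(cv2.findNonZero(z));print(cv2.approxPolyDP(h,4,True)[:,0].tolist())
E
```

```text
[532.87395351 166.86888115 199.34459018] [-0.06  -0.046  0.051 -0.01  -0.001 -0.024]
[[441.8 172.2]
 [459.6  34.9]
 [309.2 171.7]
 [325.5 204.7]]
red (316, 170, 19, 61) ((325.0, 200.0), (60.0, 18.0), 90.0)
[[456, 36], [456, 90], [448, 152], [440, 170], [311, 170], [313, 36]]
```

>>> move_arm(
  rows=[
    [[1,1,25,0,1],[1,1,60,0,1],[1,1,90,0,1],[1,1,110,0,1],[1,1,118,0,1],[1,1,118,0,1],[1,1,118,0,0],[1,1,118,0,-0.6],[1,1,118,0,-1],[1,1,118,0,-1],[1,1,118,0,-1],[1,1,118,0,-1]],
  ],
  squeeze=20,
)

```text
time_s: 3.35
eef_pos: [531.7, 165.6, 81.4]
ee_rot: [0.001, 0.708, -0.706, -0.001]
force: [-0.1, -4.6, 2.5]
grip_width: 0.182
```

Run:
```python
import numpy as np
from rig import sense
s=sense();print({k:np.round(s[k],3).tolist() for k in("time_s","eef_pos","ee_rot","force","grip_width","joints")})
# arc about hinge (642,166,72), grasp pt = TCP+11 up
e=s["eef_pos"];g=np.array([e[0],e[2]+11]);v=g-[642,72];r=np.hypot(*v);a0=np.arctan2(v[1],-v[0]);print("r",r,"angle",a0)
for a in np.linspace(a0,1.98,24)[1:]:
    p=np.array([642-r*np.cos(a),72+r*np.sin(a)])-g;print(round(a,2),"dy",round(-p[0]),"dz",round(-p[1]))
```

```text
{'time_s': 3.35, 'eef_pos': [531.695, 165.564, 81.387], 'ee_rot': [0.001, 0.708, -0.706, -0.001], 'force': [-0.145, -4.631, 2.506], 'grip_width': 0.182, 'joints': [0.091, 0.553, 1.584, 0.0, 1.006, 1.66]}
r 112.17343468040234 angle 0.1827618127453885
0.26 dy -2 dz -9
0.34 dy -5 dz -17
0.42 dy -8 dz -25
0.5 dy -12 dz -33
0.57 dy -16 dz -40
0.65 dy -21 dz -48
0.73 dy -27 dz -54
0.81 dy -33 dz -61
0.89 dy -39 dz -66
0.96 dy -46 dz -72
1.04 dy -54 dz -76
1.12 dy -61 dz -81
1.2 dy -70 dz -84
1.28 dy -78 dz -87
1.35 dy -86 dz -89
1.43 dy -95 dz -91
1.51 dy -104 dz -92
1.59 dy -112 dz -92
1.67 dy -121 dz -91
1.75 dy -130 dz -90
1.82 dy -138 dz -88
1.9 dy -147 dz -86
1.98 dy -155 dz -83
```

Gripped: the opening is 15.5 mm against a 16 mm handle. Swinging it along the arc.

>>> move_arm(
  rows=[
    [[0,-2,-9,0,-1],[0,-5,-17,0,-1],[0,-8,-25,0,-1],[0,-12,-33,0,-1],[0,-16,-40,0,-1],[0,-21,-48,0,-1],[0,-27,-54,0,-1],[0,-33,-61,0,-1],[0,-39,-66,0,-1],[0,-46,-72,0,-1],[0,-54,-76,0,-1],[0,-54,-76,0,-1]],
  ],
)

```text
time_s: 4.85
eef_pos: [586.7, 165.9, 158.2]
ee_rot: [-0.0, 0.708, -0.706, -0.0]
force: [-3.9, -0.9, 2.5]
grip_width: 0.181
```

>>> move_arm(
  rows=[
    [[0,-6,-4,0,-1],[0,-15,-7,0,-1],[0,-23,-10,0,-1],[0,-31,-12,0,-1],[0,-40,-14,0,-1],[0,-49,-15,0,-1],[0,-57,-15,0,-1],[0,-66,-14,0,-1],[0,-75,-13,0,-1],[0,-83,-11,0,-1],[0,-92,-9,0,-1],[0,-97,-7,0,-1]],
  ],
)

```text
time_s: 6.35
eef_pos: [684.5, 166.5, 165.5]
ee_rot: [-0.001, 0.708, -0.706, 0.0]
force: [-2.3, 5.0, 4.1]
grip_width: 0.184
```

Run:
```python
import numpy as np,cv2
from rig import sense,eyes
s=sense();print({k:np.round(s[k],3).tolist() for k in("time_s","eef_pos","ee_rot","force","grip_width")})
a=cv2.resize(eyes.capture("side")["color"][60:260,240:440],None,fx=2.5,fy=2.5);cv2.imwrite("pics/s3.png",a)
```

```text
{'time_s': 6.35, 'eef_pos': [684.521, 166.517, 165.476], 'ee_rot': [-0.001, 0.708, -0.706, 0.0], 'force': [-2.332, 4.98, 4.083], 'grip_width': 0.184}
```

View pics/s3.png

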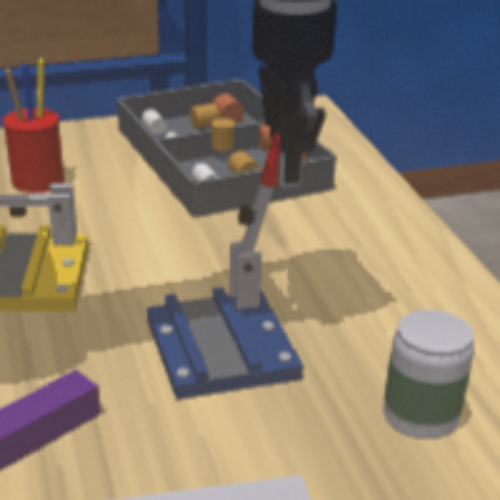

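The lever is fully back (about 1.95 rad), with the channel empty and the tin untouched. I'll let go, rise, and go above the tube.

>>> move_arm(
  rows=[
    [[0,0,0,0,0],[0,0,0,0,1],[0,0,0,0,1],[0,0,0,0,1],[0,0,-25,0,1],[0,0,-65,0,1],[0,0,-100,0,1],[25,15,-105,0.1,1],[75,44,-105,0.2,1],[125,73,-105,0.3,1],[175,102,-105,0.4,1],[220,130,-100,0.5,1]],
  ],
)

```text
time_s: 7.9
eef_pos: [554.2, -55.6, 265.2]
ee_rot: [0.001, -0.689, 0.725, -0.001]
force: [0.4, -0.3, 0.4]
grip_width: 1.005
```

>>> move_arm(
  rows=[
    [[30,18,0,0.2,1],[55,32,10,0.3,1],[68,40,20,0.3,1],[76,43,30,0.3,1],[76,43,40,0.3,1],[76,43,45,0.3,1],[76,43,45,0.3,1],[76,43,45,0.3,1]],
  ],
)

```text
time_s: 8.9
eef_pos: [507.8, -129.0, 220.3]
ee_rot: [0.002, -0.678, 0.735, -0.001]
force: [0.1, -0.6, 0.4]
grip_width: 0.999
```

Run:
```python
from h import *; from rig import eyes,sense
import pickle
eyes.capture("wrist");eyes.capture("wrist");w=eyes.capture("wrist");t=eyes.capture("top");s=sense()
print(s["time_s"],np.round(s["eef_pos"],1),np.round(s["ee_rot"],4),np.round(s["dq"],3))
pickle.dump((w,t,s),open("w1.pkl","wb"))
W=Cam(w);img=w["color"]
a=-0.0577
box=np.array([[x,y,35] for x,y in((-90,-17.5),(-90,17.5),(90,17.5),(90,-17.5))])@R.from_euler('z',a).as_matrix().T+[523,-132.5,0]
u=W.proj(box);print(u.round(1))
cv2.polylines(img,[u.round().astype(int)],True,(0,0,255),1)
# cradle too (near top of picture)
cv2.imwrite("pics/w2.png",img)
```

```text
9.1 [ 507.7 -129.3  220.2] [ 0.0016 -0.6776  0.7354 -0.0011] [-0.    -0.001  0.005  0.001 -0.001  0.001]
[[339.  238.6]
 [308.8 239.2]
 [302.4  71.5]
 [338.2  70.6]]
```

View pics/w2.png

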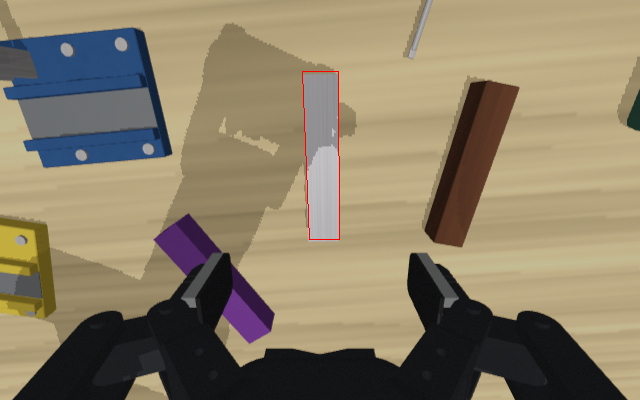

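The tube model, at (523, −132.5) with yaw −0.058, lies on the tube's top face within about 1 px, at (302–339, 71–239). Descending with the tips about 14 mm off the bench, so they will clear the channel walls later.

>>> move_arm(
  rows=[
    [[1,-2,30,-0.2,1],[2,-3,75,-0.23,1],[2,-3.5,120,-0.23,1],[2,-3.5,160,-0.23,1],[2,-3.5,185,-0.23,1],[2,-3.5,196,-0.23,1],[2,-3.5,198,-0.23,1],[2,-3.5,198,-0.23,1],[2,-3.5,198,-0.23,0.3],[2,-3.5,198,-0.23,0],[2,-3.5,198,-0.23,-0.3],[2,-3.5,198,-0.23,-0.5]],
  ],
  squeeze=50,
)

```text
time_s: 10.6
eef_pos: [512.1, -131.5, 22.7]
ee_rot: [0.002, -0.686, 0.727, -0.002]
force: [-0.9, 0.4, 5.5]
grip_width: 0.399
```

>>> move_arm(
  rows=[
    [[0,0,0,0,-1],[0,0,0,0,-1],[0,0,0,0,-1],[0,0,0,0,-1]],
  ],
)

```text
time_s: 11.1
eef_pos: [512.1, -131.5, 22.7]
ee_rot: [0.002, -0.686, 0.727, -0.002]
force: [0.3, 0.5, 2.7]
grip_width: 0.403
```

The grip opening is 34 mm and the heading matches the tube. Lifting, then turning while carrying.

>>> move_arm(
  rows=[
    [[0,0,-10,0,-1],[0,0,-30,0,-1],[0,0,-60,0,-1],[0,0,-90,0,-1],[-10,-4,-115,-1.3,-1],[-25,-10,-130,-2.8,-1],[-40,-18,-130,-4.4,-1],[-55,-26,-130,-6,-1],[-70,-34,-130,-7.6,-1],[-80,-42,-130,-9.2,-1],[-90,-50,-130,-10.8,-1],[-100,-58,-130,-12.4,-1]],
  ],
)

```text
time_s: 12.6
eef_pos: [575.2, -34.7, 153.3]
ee_rot: [-0.0, 0.987, -0.161, 0.002]
force: [-1.2, 0.0, -1.3]
grip_width: 0.399
```

>>> move_arm(
  rows=[
    [[-1,-8,0,-1,-1],[-5,-25,0,-2,-1],[-10,-50,0,-2.8,-1],[-15,-75,0,-3.15,-1],[-20,-100,0,-3.15,-1],[-24,-120,0,-3.15,-1],[-26,-130,10,-3.15,-1],[-26.5,-133.5,30,-3.15,-1],[-26.5,-133.5,45,-3.15,-1],[-26.5,-133.5,50,-3.15,-1],[-26.5,-133.5,50,-3.15,-1],[-26.5,-133.5,50,-3.15,-1]],
  ],
)

```text
time_s: 14.1
eef_pos: [593.2, 100.1, 104.1]
ee_rot: [-0.0, 1.0, 0.003, 0.003]
force: [0.7, -0.4, -1.3]
grip_width: 0.4
```

Run:
```python
from h import *; from rig import eyes,sense
import pickle
eyes.capture("wrist");eyes.capture("wrist");w=eyes.capture("wrist");s=sense()
q=s["ee_rot"];print(s["time_s"],np.round(s["eef_pos"],1),np.round(q,4),"heading",2*np.arctan2(q[2],q[1]),np.round(s["force"],1),s["grip_width"])
pickle.dump((w,s),open("w2.pkl","wb"))
W=Cam(w);img=w["color"].copy()
C=np.array([592.5,111.3,0])
for L in([(x,y,32) for x in(-20.5,20.5) for y in(-70,70)],[(x,y,32) for x in(-32.5,32.5) for y in(-70,70)],[(x,y,20) for x in(-53,77) for y in(-70,70)]):
    u=W.proj(np.array(L)@R.from_euler('z',.007).as_matrix().T+C);print(u.round(1).tolist())
    for p,q in((0,1),(2,3)): cv2.line(img,tuple(map(int,u[p].round())),tuple(map(int,u[q].round())),(0,0,255),1)
cv2.imwrite("pics/w3.png",img)
```

```text
14.25 [593.  100.2 103.9] [-1.0e-04  1.0e+00  2.7e-03  2.6e-03] heading 0.005420434605556687 [ 0.8 -0.8  0.1] 0.4019467863337602
[[292.4, 283.7], [286.2, 95.8], [344.6, 283.5], [349.6, 95.7]]
[[277.1, 283.8], [267.6, 95.9], [359.9, 283.4], [368.2, 95.7]]
[[254.0, 275.5], [240.3, 96.2], [411.9, 274.8], [430.3, 95.8]]
```

View pics/w3.png

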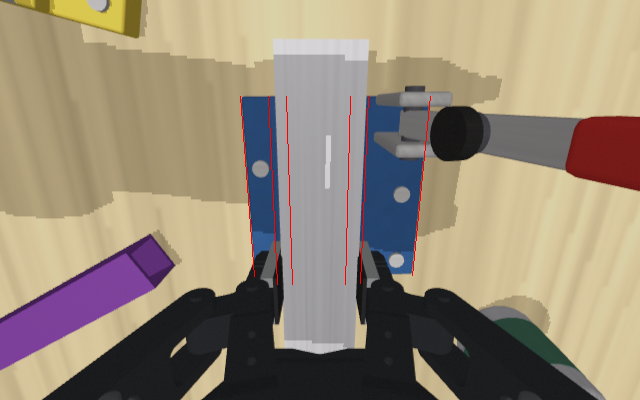

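Run:
```python
from h import *
import pickle
w,s=pickle.load(open("w2.pkl","rb"));W=Cam(w);print("cam",W.o,W.c)
g=cv2.cvtColor(w["color"],cv2.COLOR_BGR2HSV)[...,1].astype(int)
zt=s["eef_pos"][2]-22.7+35
ms=[]
for v in(65,75,110,140,170,200,225):
    l=[u for u in range(262,296) if g[v,u]>=60][-1]+1; r=[u for u in range(345,380) if g[v,u]>=60]
    r=(r[0]-1) if r else None
    if r:
        e=W.onz([[l-.5,v],[r+.5,v]],zt); ms.append(e.mean(0)); print(v,l,r,e.round(1).tolist(),"mid",e.mean(0).round(1),"w",e[1,0]-e[0,0])
print("far end",W.onz([[320,55]],zt),W.onz([[320,40]],zt))
# block outer edges on z=20
hs=cv2.cvtColor(w["color"],cv2.COLOR_BGR2HSV)
for v in(110,140,200,230):
    b=[u for u in range(225,275) if 100<hs[v,u,0]<128 and hs[v,u,1]>130]; c=[u for u in range(370,440) if 100<hs[v,u,0]<128 and hs[v,u,1]>130]
    print(v,b[0],c[-1] if c else None,W.onz([[b[0]-.5,v],[(c[-1] if c else 0)+.5,v]],20).round(1).tolist())
```

```text
cam [591.98485735 178.37746772 239.05381149] [319.43275727 197.02244226]
65 274 367 [[575.4, 190.9, 116.2], [610.5, 191.1, 116.2]] mid [592.9 191.  116.2] w 35.02663516382597
75 274 367 [[575.3, 187.4, 116.2], [610.6, 187.6, 116.2]] mid [593.  187.5 116.2] w 35.350987825284165
110 276 365 [[575.6, 174.8, 116.2], [610.5, 175.0, 116.2]] mid [593.  174.9 116.2] w 34.98042558684767
140 277 363 [[575.5, 163.2, 116.2], [610.3, 163.4, 116.2]] mid [592.9 163.3 116.2] w 34.8133914398544
170 278 362 [[575.5, 151.0, 116.2], [610.5, 151.1, 116.2]] mid [593.  151.1 116.2] w 35.04910879619524
200 279 360 [[575.4, 138.0, 116.2], [610.3, 138.1, 116.2]] mid [592.8 138.1 116.2] w 34.87373900478269
225 280 359 [[575.4, 126.5, 116.2], [610.4, 126.6, 116.2]] mid [592.9 126.6 116.2] w 34.93783238592175
far end [[592.72289941 194.40127275 116.18772827]] [[592.69426062 199.39358909 116.18772827]]
110 243 400 [[539.9, 171.9, 20.0], [649.4, 172.4, 20.0]]
140 245 373 [[539.8, 151.3, 20.0], [631.8, 151.7, 20.0]]
200 250 418 [[540.5, 106.3, 20.0], [668.7, 106.8, 20.0]]
230 252 414 [[540.5, 81.6, 20.0], [668.1, 82.0, 20.0]]
```

The block edges and the model agree, and the tube's midline is at x = 592.9 against the channel's 592.3–592.5. Lowering with a half-millimetre trim, slowly at the end.

>>> move_arm(
  rows=[
    [[-0.5,-1,8,0,-1],[-0.5,-1,20,0,-1],[-0.5,-1,31,0,-1],[-0.5,-1,39,0,-1],[-0.5,-1,45,0,-1],[-0.5,-1,49,0,-1],[-0.5,-1,52,0,-1],[-0.5,-1,55,0,-1],[-0.5,-1,57,0,-1],[-0.5,-1,58,0,-1],[-0.5,-1,59,0,-1],[-0.5,-1,59,0,-1]],
  ],
)

```text
time_s: 15.75
eef_pos: [592.8, 101.2, 44.9]
ee_rot: [-0.0, 1.0, 0.003, 0.003]
force: [-0.1, 0.0, -1.2]
grip_width: 0.401
```

>>> move_arm(
  rows=[
    [[0,0,0.7,0,-1],[0,0,1.2,0,-1],[0,0,1.7,0,-1],[0,0,2.0,0,-1],[0,0,2.2,0,-1],[0,0,2.2,0,-1]],
  ],
)

```text
time_s: 16.5
eef_pos: [592.9, 101.2, 42.9]
ee_rot: [-0.0, 1.0, 0.003, 0.003]
force: [-1.2, -1.0, 1.4]
grip_width: 0.402
```

>>> move_arm(
  rows=[
    [[0,0,0.5,0,-1],[0,0,0.6,0,-0.15],[0,0,0.6,0,-0.05],[0,0,0.6,0,0.1],[0,0,0.6,0,0.3],[0,0,0.6,0,0.5],[0,0,0.6,0,0.5],[0,0,0.6,0,0.5],[0,0,-4,0,0.5],[0,0,-15,0,0.5],[0,0,-35,0,0.5],[0,0,-60,0,0.5]],
  ],
)

```text
time_s: 18.0
eef_pos: [592.5, 101.2, 104.1]
ee_rot: [-0.0, 1.0, 0.003, 0.003]
force: [-0.6, -1.4, 0.9]
grip_width: 0.751
```

Run:
```python
from h import *; from rig import eyes,sense
import pickle
w=eyes.capture("wrist");w=eyes.capture("wrist");sd=eyes.capture("side");s=sense()
print(s["time_s"],np.round(s["eef_pos"],1),np.round(s["force"],1),s["grip_width"])
pickle.dump((w,sd,s),open("w3.pkl","wb"))
W=Cam(w);img=w["color"]
C=np.array([592.5,111.3,0])
for L in([(x,y,55) for x in(-17.5,17.5) for y in(-90,90)],[(x,y,20) for x in(-53,77) for y in(-70,70)]):
    u=W.proj(np.array(L)@R.from_euler('z',.007).as_matrix().T+C);print(u.round(1).tolist())
    for p,q in((0,1),(2,3),(1,3)): cv2.line(img,tuple(map(int,u[p].round())),tuple(map(int,u[q].round())),(0,0,255),1)
c=cv2.resize(sd["color"][100:240,270:400],None,fx=3,fy=3)
o=np.zeros((400,800,3),np.uint8);o[:,:410]=img[:,115:525];o[:400,410:]=c[:400,:390]
cv2.imwrite("pics/w4.png",o)
```

```text
18.15 [593.2 101.2 104.3] [-0.6 -0.2  0.2] 0.751982391666124
[[293.3, 323.0], [284.5, 60.0], [340.2, 322.6], [346.3, 59.9]]
[[253.1, 274.3], [239.4, 97.7], [408.4, 273.1], [425.8, 97.4]]
```

View pics/w4.png

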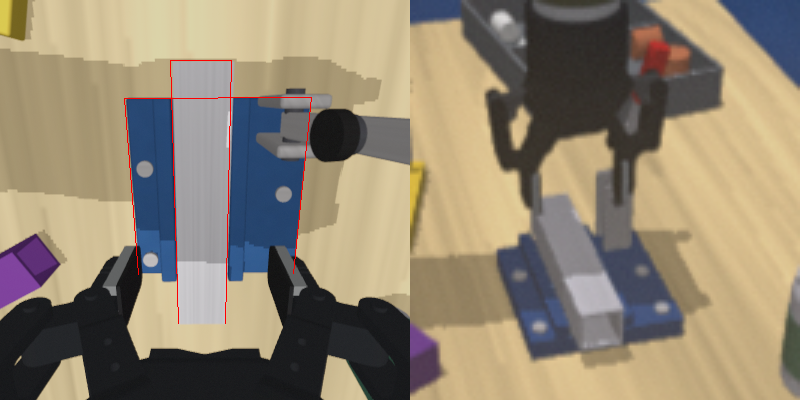

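The tube lies flat in the channel and matches the overlay for a centred tube, with both ends protruding equally. The lever is still open. Next I rise, go back above the handle and turn to regrip it.

>>> move_arm(
  rows=[
    [[0,0,-20,0,1],[0,0,-60,0,1],[0,0,-105,0.5,1],[0,0,-145,2,1],[0,0,-165,3.6,1],[10,-5,-166,5.2,1],[25,-15,-166,6.8,1],[45,-30,-166,8.4,1],[62,-43,-166,10,1],[76,-55,-166,11.6,1],[86,-62,-166,13.2,1],[91,-65,-166,14.8,1]],
  ],
  squeeze=20,
)

```text
time_s: 19.65
eef_pos: [682.7, 167.1, 269.4]
ee_rot: [-0.002, 0.715, -0.7, 0.002]
force: [-0.3, 0.3, -0.1]
grip_width: 1.0
```

Run:
```python
from h import *; from rig import eyes,sense
for i in range(3): t=eyes.capture("top")
s=sense();q=s["ee_rot"];print(s["time_s"],np.round(s["eef_pos"],1),"h",2*np.arctan2(q[2],q[1]),np.round(s["joints"],2))
```

```text
19.8 [682.4 166.7 269.8] h -1.5413416649496832 [ 0.07  0.73  0.77 -0.    1.63  1.61]
```

>>> move_arm(
  rows=[
    [[0.5,-1,15,0.28,1],[0.5,-2,45,0.28,1],[0.5,-2,75,0.28,1],[0.5,-2,95,0.28,1],[0.5,-2,104,0.28,1],[0.5,-2,104,0.28,0.3],[0.5,-2,104,0.28,-0.4],[0.5,-2,104,0.28,-1],[0.5,-2,104,0.28,-1],[0.5,-2,104,0.28,-1],[0.5,-2,104,0.28,-1],[0.5,-2,104,0.28,-1]],
  ],
)

```text
time_s: 21.3
eef_pos: [685.3, 166.5, 166.4]
ee_rot: [-0.003, 0.707, -0.707, 0.003]
force: [0.7, 3.0, 5.1]
grip_width: 0.184
```

Run:
```python
import numpy as np
from rig import sense
s=sense();e=s["eef_pos"];print(s["time_s"],np.round(e,1),np.round(s["force"],1),s["grip_width"])
g=np.array([e[0],e[2]+11]);v=g-[642,72];r=np.hypot(*v);a0=np.arctan2(v[1],-v[0]);print("r",r,a0)
for a in np.linspace(a0,0,25)[1:]:
    p=np.array([642-r*np.cos(a),72+r*np.sin(a)])-g;print(round(a,2),"dy",round(-p[0]),"dz",round(-p[1]))
```

```text
21.3 [685.3 166.5 166.4] [0.7 3.  5.1] 0.184016960000527
r 113.92447740949912 1.9606191762354073
1.88 dy 9 dz -3
1.8 dy 18 dz -6
1.72 dy 27 dz -7
1.63 dy 36 dz -8
1.55 dy 45 dz -9
1.47 dy 55 dz -8
1.39 dy 64 dz -7
1.31 dy 73 dz -5
1.23 dy 82 dz -2
1.14 dy 90 dz 2
1.06 dy 99 dz 6
0.98 dy 107 dz 11
0.9 dy 114 dz 16
0.82 dy 121 dz 22
0.74 dy 128 dz 29
0.65 dy 134 dz 36
0.57 dy 139 dz 44
0.49 dy 144 dz 52
0.41 dy 148 dz 60
0.33 dy 151 dz 69
0.25 dy 154 dz 78
0.16 dy 156 dz 87
0.08 dy 157 dz 96
0.0 dy 157 dz 105
```

>>> move_arm(
  rows=[
    [[0,9,-3,0,-1],[0,18,-6,0,-1],[0,27,-7,0,-1],[0,36,-8,0,-1],[0,45,-9,0,-1],[0,55,-8,0,-1],[0,64,-7,0,-1],[0,73,-5,0,-1],[0,82,-2,0,-1],[0,90,2,0,-1],[0,99,6,0,-1],[0,107,11,0,-1]],
  ],
)

```text
time_s: 22.8
eef_pos: [578.1, 165.9, 154.9]
ee_rot: [-0.003, 0.707, -0.707, 0.003]
force: [2.7, -5.8, 1.2]
grip_width: 0.177
```

>>> move_arm(
  rows=[
    [[0,7,5,0,-1],[0,14,11,0,-1],[0,21,18,0,-1],[0,27,25,0,-1],[0,32,33,0,-1],[0,37,41,0,-1],[0,41,49,0,-1],[0,44,58,0,-1],[0,47,67,0,-1],[0,49,75,0,-1],[0,50,83,0,-1],[0,50,84,0,-1]],
  ],
)

```text
time_s: 24.3
eef_pos: [528.2, 165.5, 69.8]
ee_rot: [-0.002, 0.707, -0.707, 0.003]
force: [0.1, -4.6, 2.9]
grip_width: 0.181
```

Now the last few millimetres, in small steps, to feel the pad meet the tube.

>>> move_arm(
  rows=[
    [[0,0,3,0,-1],[0,0,6,0,-1],[0,0,7.5,0,-1],[0,0,8.5,0,-1],[0,0,8.5,0,-1]],
  ],
)

```text
time_s: 24.92
eef_pos: [528.2, 165.5, 63.7]
ee_rot: [-0.002, 0.707, -0.707, 0.003]
force: [-7.8, -6.3, 27.4]
grip_width: 0.182
```

>>> move_arm(
  rows=[
    [[0,0,0.7,0,-1],[0,0,1.4,0,-1],[0,0,1.8,0,-1],[0,0,1.8,0,-1]],
  ],
)

```text
time_s: 25.42
eef_pos: [528.2, 165.6, 63.8]
ee_rot: [-0.002, 0.708, -0.707, 0.004]
force: [-6.9, -5.9, 22.4]
grip_width: 0.183
```

The pad is down: 25 N upward at the handle and no further travel. Releasing and retreating.

>>> move_arm(
  rows=[
    [[0,0,0,0,-1],[0,0,0,0,0],[0,0,0,0,1],[0,0,0,0,1],[0,0,0,0,1],[0,0,-15,0,1],[0,0,-50,0,1],[0,0,-95,0,1],[0,30,-135,0,1],[40,80,-160,0,1],[90,130,-170,0,1],[140,170,-170,0,1]],
  ],
)

```text
time_s: 26.92
eef_pos: [366.1, 37.4, 233.7]
ee_rot: [-0.003, 0.708, -0.706, 0.005]
force: [1.4, -1.5, 0.5]
grip_width: 1.001
```

>>> move_arm(
  rows=[
    [[40,10,0,0,1],[80,10,0,0,1],[120,10,0,0,1],[140,10,0,0,1],[140,10,0,0,1],[140,10,0,0,1]],
  ],
)

```text
time_s: 27.68
eef_pos: [356.4, -102.0, 234.4]
ee_rot: [-0.003, 0.708, -0.706, 0.005]
force: [0.4, -0.0, -0.5]
grip_width: 1.004
```

Run:
```python
from h import *; from rig import eyes,sense
for i in range(2): eyes.capture("top")
t=eyes.capture("top");sd=eyes.capture("side");s=sense()
print(s["time_s"],np.round(s["eef_pos"],1),np.round(s["force"],1),s["grip_width"],np.abs(s["dq"]).max())
T,S=Cam(t),Cam(sd)
C=np.array([592.5,111.3,0])
L=np.array([(x,y,55) for x,y in((-17.5,-90),(-17.5,90),(17.5,90),(17.5,-90))])@R.from_euler('z',.007).as_matrix().T+C
it,is_=t["color"].copy(),sd["color"].copy()
g=lambda a,x0,y0,x1,y1,k:cv2.resize(a[y0:y1,x0:x1],None,fx=k,fy=k,interpolation=cv2.INTER_CUBIC)
A=g(it,205,135,305,245,4);B=g(is_,275,145,375,255,4)
for I,c,o in((A,T,(205,135)),(B,S,(275,145))):
    cv2.polylines(I,[((c.proj(L)-o+.5)*4-.5).round().astype(int)],True,(0,0,255),1)
    for a in(0,.07):   # handle centreline from 86 to 138 mm
        P=np.array([[50-r*np.cos(a),55,72+r*np.sin(a)] for r in(0,86,138)])@R.from_euler('z',.007).as_matrix().T+C
        cv2.polylines(I,[((c.proj(P)-o+.5)*4-.5).round().astype(int)],False,(0,255,0) if a==0 else (255,255,0),1)
cv2.imwrite("pics/end.png",np.hstack([A,B]))
for n,c,b in(("top",t,(205,180,260,245)),("side",sd,(270,145,315,180))):
    m=big(masks(c["color"])["red"],b);print(n,cv2.boundingRect(m),cv2.minAreaRect(cv2.findNonZero(m)))
    globals()[n]=np.array(cv2.minAreaRect(cv2.findNonZero(m))[0])
print("handle",tri((T,S),(top,side)))
```

```text
27.875 [ 356.5 -102.   234.2] [-0.3  0.8 -0.4] 1.0011372158049907 0.004779183565444136
top (225, 208, 8, 26) ((228.5, 220.5), (25.0, 7.0), 90.0)
side (285, 165, 20, 8) ((294.70001220703125, 168.59999084472656), (6.077701568603516, 19.101348876953125), 82.87498474121094)
handle (array([530.66143232, 164.70057104,  73.94491784]), np.float64(1.0769267925643362))
```

View pics/end.png

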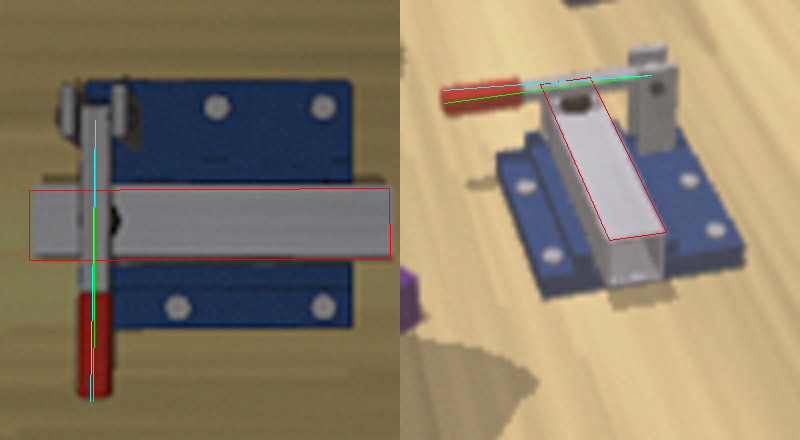

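The final view shows the tube lying on its model outline and the pad pressed on it. Triangulated from both views, the handle is 73.9 mm up, so the lever is at about 0.02 rad. The arm is clear and at rest, so I'm handing in.

```bash
python3 -c "
from rig import ctrl; print(ctrl.finish_job())"
```

```text
the job is handed in; nothing more can be done
None
```

The tube is clamped in the blue block and the job is handed in, at about 28 s of the 72 s allowed. I swung the red-handled lever fully open, lowered the tube into the channel, let go, then swung the lever down until its pad stopped firmly on the tube (about 25 N).

- **Tube:** in the last wrist and top views it matches the outline of a centred tube to about 1–2 mm, lying flat with its ends sticking out equally.
- **Lever:** its handle measured 73.9 mm above the bench, about 0.02 rad from level; the limit is 0.07.
- **Robot:** the arm is clear, at rest and touching nothing.
- **Batten, tin and screwdriver:** the arm never went near them. I did not re-measure their positions at the end.

**Disagreements:**
- The side camera read about 1.2 px (2–3 mm) off the top and wrist views throughout, so I relied on the latter two.
- At the last press the arm stopped about 2 mm above the commanded height, as expected with the pad already down on the tube.

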